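Fit the long lens to the view camera

TASK

Fit the long lens to the view camera: take it out of the wooden rack, tip the bottom edge of its lens board into the groove of the empty front standard while the top still leans out, straighten the board up flat against the frame and let go. Then press the metal keeper on top of the standard fully down over the board's top edge. Leave the wide-angle lens where it stands in the rack.

Things in the scene. Friction and masses are not known exactly. Their poses are not given: they have to be found in the camera images.
- long_lens: Lens to fit, 0.3 to 0.5 kg: black square board 110 x 110 mm, 6 mm thick, long round lens through its middle (y 0, z 55 mm). Origin: middle of the board's bottom edge, mid thickness; x out of its BACK (lens looks along -x), y along the width, z up. On the front a shutter disc, diameter 64, from x -3 to -23; on the back a barrel, diameter 40, to x +27. Balances within 3 mm of the board's plane.
- long_lens_axis (a point): Middle of the long lens's front barrel, the place to grip: x -46, y 0, z 55 mm in long_lens. The barrel is plain and round, diameter 52, from x -23 to -69 mm. Take it from above, fingers left and right of it, the hand leaning 15 to 30 degrees from the board's plane, away from the board, to clear the board's top and later the keeper.
- wide_lens: The other lens, to be left alone: same 110 mm board, origin and axes, but a short thin lens (front barrel diameter 42, its end only 37 mm ahead of the board's mid plane; the long lens's end is 69 mm ahead).
- rack: Fixed plywood rack, 290 (x) by 150 (y) by 28 mm high, origin at the centre of its underside. Two slots along y, at x -70 and +70 mm, 9 mm wide, floor 12 mm above the table. A lens board stands upright in each (either lens in either slot), both lenses looking along the rack's -x. Boards lift straight up out of it.
- front_standard: The camera's empty front frame, fixed, leaning back 8 degrees. Origin: middle of the groove floor, in the plane of the frame's front face, 105 mm above the table. x to the camera's back, y along the width, z up the frame. The board is home with its origin at x -3 to -6, y 0, z 0 mm here and its axes parallel to these; it then stays by itself when let go.
- groove_mouth (a point): Mouth of the groove that takes the board's bottom edge: x -6.5, y 0, z 8 mm in front_standard, along y. 13 mm wide here, at the top of its bevelled front lip, 9 mm (x -9 to 0) at its floor (z 0). Flared cheeks 3.5 mm beyond the board's sides, 16 mm high, end it.
- frame_top (a point): Top of the frame's front face: x 0, y 0, z 112 mm in front_standard. The frame is 128 wide, with an 86 mm wide opening from z 14 to 98 mm for the rear barrel; no room for a finger behind the board. The open keeper overhangs the face, so come from the front, board leaning out 15 to 25 degrees from the frame, foot 10 to 12 mm above the groove floor, then lower it.
- keeper (a joint): Keeper angle, rad: 0 = fully down, its lip hanging 7 mm in front of the board's top edge; starts open at 0.5 to 0.65 (stop at 0.72). Aluminium flap 70 wide, 46 mm long, hinged along y at x 14, z 116 mm in front_standard; the free end swings up. Open, its lip is 5 mm or more above the board's top. Friction holds it where it is left; 1 to 3 N at its tab closes it.
- keeper_tab (a point): Top of the thumb tab at the keeper's free end (rounded rib 56 mm long along y, 38 mm from the hinge). Push it with closed fingers from above, down and forward (to the front standard's -x) along its arc about the hinge; straight down it may jam. With the keeper down it lies at x -24, y 0, z 120 mm in front_standard.
Things that resemble listed ones, but are neither listed nor needed, are in the scene too. What is shaped like the long_lens but orange or red is not meant.

How it is judged:
By the outcome, as a careful person would: the job done as asked, in the order asked, and still so for the second after the job is handed in, with the robot touching nothing.
It also fails if it takes over 58 s, if anything falls off the work surface, if the arm or the gripper's body presses on something with over 40 N, if the wrist force passes 120 N, or if a joint passes its speed limit or range.

ROBOT

A 7-joint arm with a two-finger parallel gripper is mounted at the origin on the work surface. World frame = base frame: x ahead of the robot, y to its left, z up, the work surface at z = 0. Lengths are in m, angles in rad, forces in N, time in s.
With the tool pointing down it reaches from about 0.4 to 0.9 m from the base axis. Payload 5.5 kg.
Tool frame: the origin (TCP) lies midway between the tips of the shut fingers; the grasp point (between the pads) lies 19 mm behind it (manip.grip_depth is the distance from the TCP to the grasp point, in m); z points along the fingers, y is the line along which they close (so a half turn about z gives the same grasp; the last joint's range is limited). The gripper opens to 92 mm and grips with 3 to 60 N. Pads are 19 mm wide; open, the fingers measure 130 mm over their backs; the gripper's body (75 mm by 190 mm) begins 47 mm behind the grasp point.
Start: joints at [-0.958, 0.501, -0.427, 1.55, 0.221, 1.138, -0.21], TCP at [0.223, 0.611, 0.201] pointing down, gripper open.
Joint ranges: [-2.88, 2.88], [-0.31, 2.03], [-1.54, 1.56], [0.2, 2.42], [-1.41, 4.55], [0.19, 2.02], [-2.57, 2.57]. Speed limits (rad/s): [2.57, 2.57, 3.14, 3.14, 3.14, 3.14, 3.14].

INTERFACE

Orientations are given as a unit quaternion [x, y, z, w].
In Python, from bench import manip, effector, viewer gives the robot as it stands. Calls block until the motion is done:
- manip.move_pose(position, orientation): joint-space move of the TCP to a pose.
- manip.servo_line(position, ori=None, vel=0.15): straight line of the TCP; ori=None keeps the orientation; vel is the mean speed in m/s.
- manip.movej(angles): joint-space move.
- effector.open_jaws() and effector.close(f_grip=None): open the fingers fully, or close them until they stop; f_grip is the grip in N (None keeps the last).
- manip.sleep(seconds).
- manip.solve_ik(position, orientation): joint angles nearest the present ones, or None.
- viewer.get_image(name): name is "scene" or "side" or "wrist"; returns the picture (400x640x3 uint8, red, green, blue); there is no depth.
- viewer.get_calibration(name): a dict with "vfov" (degrees; the focal length in pixels is half the picture's height over the tangent of half this angle, whatever the lens; pixels are square), "cx", "cy" (the principal point, pixels), "eye" and "attitude" of the camera in the world. Camera axes: x right, y down, z forward; pixel columns grow to the right and rows downward; lengths in m; the calibration is good to about 2 mm. A picture is of the moment at which its call begins: read the wrist's pose just before it. get_calibration takes no time and is no camera call; for the wrist camera it gives the pose at the moment of the call.
A pose or a line that the arm cannot do raises manip.PlanningError and nothing moves.
- manip.hand_in(): hands the job in; it is judged then, once.
Readings, each from a call of its own:
- manip.current_clock(): time.
- manip.current_q(): joint angles.
- manip.current_joint_velocities(): joint speeds.
- manip.current_tau(): joint torques, N m.
- manip.current_tool_pos(): TCP position.
- manip.current_tcp_rot(): TCP orientation.
- manip.current_force(): force on the tool from outside, world axes, zero at the start.
- manip.current_wrist_torque(): the same for the moment, N m.
- manip.current_finger_gap(): finger opening in m.
- manip.current_gripper_force(): force on a finger pad.
Only numpy, scipy, OpenCV 4.12 (cv2) and the standard library are available. Lean on these libraries where they do the work, as an engineer would, in place of code of your own. Each camera call takes 0.05 s, during which the arm holds its last target. There are 200 camera calls.

## Working session

There is one attempt and no reset: what is moved stays moved. The work goes in short steps, each a Python script; the robot and the scene stay as the last script left them, time stands still between calls to the robot, and variables do not carry over. Pictures are saved under pics/ and viewed, at most 10 in all, crops included, and the job is handed in when it is done.

```bash
ls; mkdir -p pics
python3 - <<'E'
from bench import manip, effector, viewer
import cv2
for n in ("scene","side","wrist"):
    c=viewer.get_calibration(n); print(n,c)
    im=viewer.get_image(n); cv2.imwrite(f"pics/{n}0.png",im[:,:,::-1])
print(manip.current_clock(), manip.grip_depth, manip.current_tcp_rot())
a=cv2.imread("pics/scene0.png");b=cv2.imread("pics/side0.png")
E
```

```text
pics
scene {'vfov': 42.145393775960315, 'cx': 312.6988632198973, 'cy': 202.68051992443685, 'eye': array([1.3674357 , 0.21494728, 1.03107587]), 'attitude': array([ 0.61943786,  0.69278838, -0.2705797 , -0.25125212])}
side {'vfov': 50.24782716866158, 'cx': 318.9564651839996, 'cy': 193.38303021114257, 'eye': array([ 0.13654077, -0.54770989,  1.00815473]), 'attitude': array([ 0.90040078, -0.22665291,  0.09658286, -0.35857865])}
wrist {'vfov': 59.114244850205104, 'cx': 320.65361187987037, 'cy': 200.14311595908538, 'eye': array([0.15979318, 0.63309308, 0.38295089]), 'attitude': array([0.81291454, 0.56897419, 0.07015017, 0.10255377])}
0.15 0.0188 [ 1.74000821e-01  9.84745211e-01 -7.45481692e-04 -1.66708543e-04]
```

View pics/scene0.png

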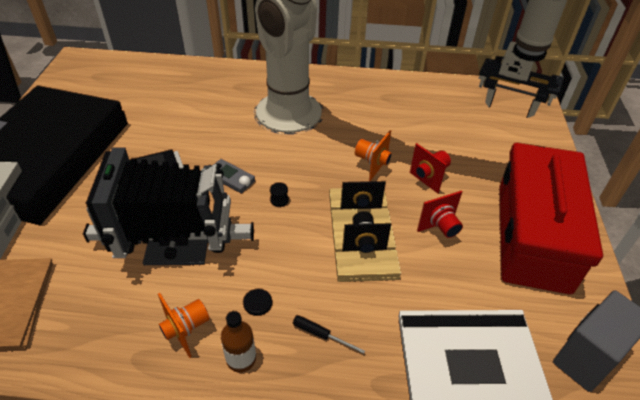

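View pics/side0.png

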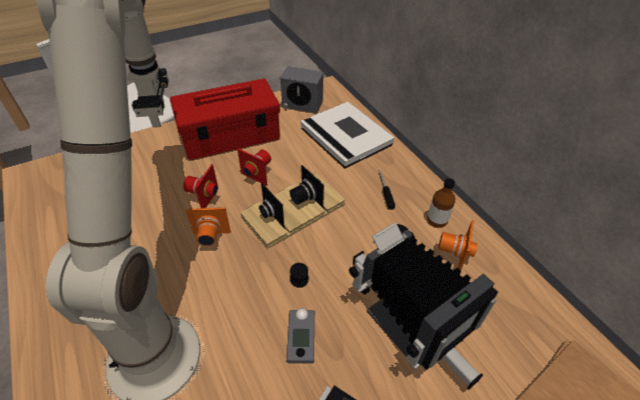

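Run:
```python
import cv2, numpy as np
a=cv2.imread("pics/scene0.png");b=cv2.imread("pics/side0.png")
A=cv2.resize(a[170:290,320:410],None,fx=5,fy=5,interpolation=cv2.INTER_CUBIC)[:600,:400]
A=cv2.resize(a[170:290,320:410],(450,600),interpolation=cv2.INTER_CUBIC)
B=cv2.resize(b[155:255,230:350],(350*1,292),interpolation=cv2.INTER_CUBIC)
C=cv2.resize(b[215:315,340:460],(350,292),interpolation=cv2.INTER_CUBIC)
o=np.zeros((600,800,3),np.uint8);o[:,:450]=A;o[:292,450:]=B;o[300:592,450:]=C
cv2.imwrite("pics/c1.png",o)
```

```text
(no output)
```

View pics/c1.png

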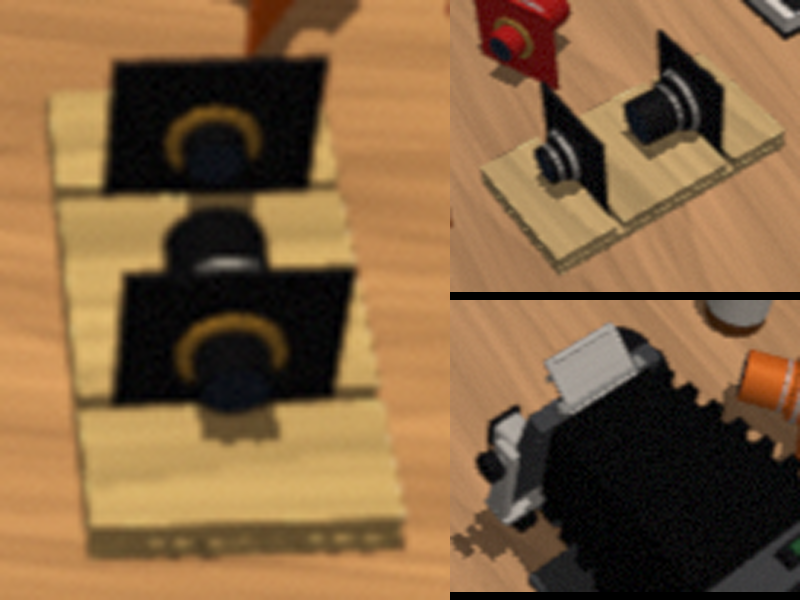

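View pics/wrist0.png

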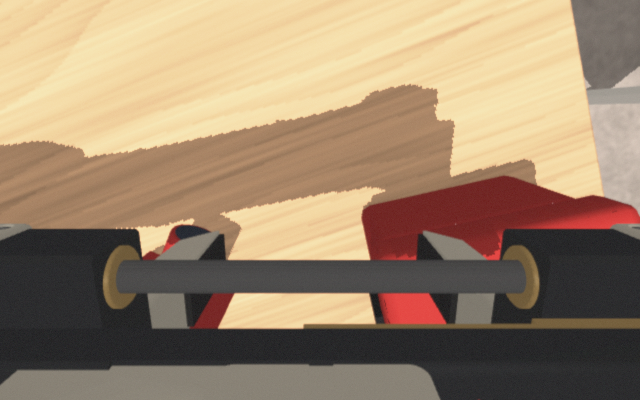

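```bash
cat > h.py <<'E'
import numpy as np, cv2
from scipy.spatial.transform import Rotation as R
from scipy.optimize import least_squares
def proj(c,P):
    P=np.atleast_2d(P); f=200/np.tan(np.radians(c["vfov"])/2)
    p=R.from_quat(c["attitude"]).inv().apply(P-c["eye"])
    return np.c_[c["cx"]+f*p[:,0]/p[:,2], c["cy"]+f*p[:,1]/p[:,2]]
def rackpts(q,P): return R.from_euler('z',q[2]).apply(P)+[q[0],q[1],0]
E
python3 - <<'E'
from h import *
from bench import viewer
S=viewer.get_calibration("scene");D=viewer.get_calibration("side")
a=lambda u,v:(320+u/5,170+v/5); b=lambda u,v:(230+(u-450)/2.917,155+v/2.917)
x,y=.145,.075
obs=[(S,(x,-y,.028),a(88,525),0),(S,(x,y,.028),a(404,518),0),(S,(-x,-y,.028),a(50,95),0),
(D,(-x,-y,.014),b(557,265),0),(D,(x,-y,.028),b(784,133),0),(D,(-x,y,.028),b(482,170),0),
(S,(.07,-.055,.122),a(125,273),1),(S,(.07,.055,.122),a(354,268),1),(D,(.07,.055,.122),b(658,32),1),(D,(.07,-.055,.122),b(722,88),1),
(S,(-.07,-.055,.122),a(112,60),2),(S,(-.07,.055,.122),a(327,58),2)]
def f(q):
    r=[]
    for c,P,uv,k in obs:
        P=np.array(P); 
        if k: P[1]+=q[2+k]
        r.append((proj(c,rackpts(q,P))-uv)[0])
    return np.array(r).ravel()
s=least_squares(f,[.6,.2,0,0,0],x_scale=.01,loss='soft_l1'); print(s.x); print(f(s.x).reshape(-1,2).round(1))
A=cv2.imread("pics/scene0.png")[130:280,80:260]; B=cv2.imread("pics/side0.png")[215:325,340:430]
o=np.zeros((600,800,3),np.uint8);A=cv2.resize(A,None,fx=2.4,fy=2.4,interpolation=2);B=cv2.resize(B,None,fx=4,fy=4,interpolation=2)
A=cv2.imread("pics/scene0.png")[140:270,170:260];A=cv2.resize(A,None,fx=4.4,fy=4.4,interpolation=2)
o[:A.shape[0],:A.shape[1]]=A;o[:B.shape[0],400:400+B.shape[1]]=B
cv2.imwrite("pics/c2.png",o)
E
```

```text
[ 0.4970843   0.2615712   0.15235874 -0.00369662  0.00449914]
[[-0.3  0.5]
 [-0.2 -0.1]
 [-1.  -0.9]
 [-0.2  0.2]
 [-0.  -1.9]
 [-1.4 -1.9]
 [-1.3  0.3]
 [-0.   0.1]
 [-0.3 -1.7]
 [-0.3 -0.4]
 [-0.3  0.5]
 [ 0.3 -0.1]]
```

View pics/c2.png

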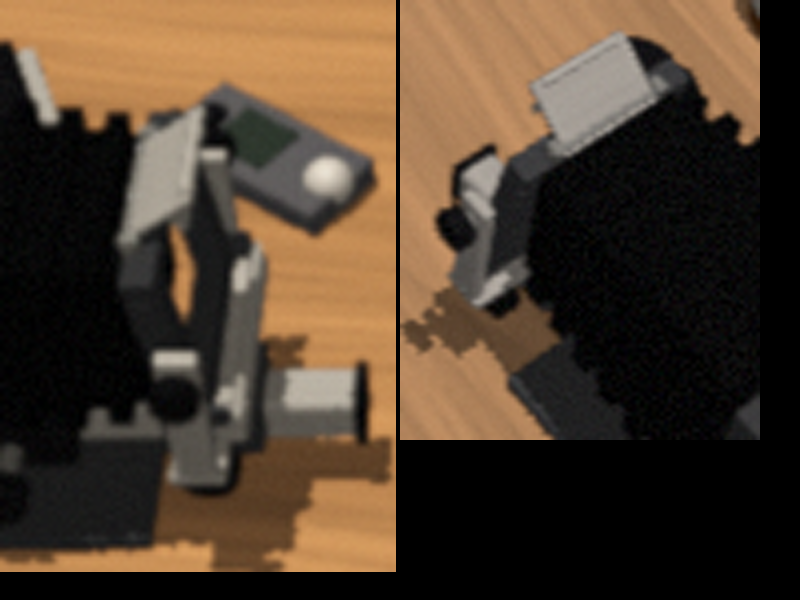

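```bash
cat >> h.py <<'E'
def stdR(yaw): return R.from_euler('z',yaw)*R.from_euler('y',-np.radians(8)*-1*-1)
def stdpts(q,P): return stdR(q[2]).apply(P)+[q[0],q[1],.105]
def keep(y,r,h,k): return [.014-r*np.cos(k)+h*np.sin(k)*1, y, .116+r*np.sin(k)+h*np.cos(k)]
E
python3 - <<'E'
from h import *
from bench import viewer, manip
print(stdR(-1.57).as_matrix()[:,2])
S=viewer.get_calibration("scene");D=viewer.get_calibration("side")
a=lambda u,v:(170+u/4.4,140+v/4.4); b=lambda u,v:(340+(u-400)/4,215+v/4)
obs=[(S,.046,-.035,a(207,110)),(S,.046,.035,a(187,213)),(S,0,.035,a(122,240)),
(D,.046,-.035,b(532,85)),(D,.046,.035,b(624,33)),(D,0,-.035,b(558,150)),(D,0,.035,b(658,97))]
def f(q): return np.array([(proj(c,stdpts(q,keep(y,r,.003,q[3])))-uv)[0] for c,r,y,uv in obs]).ravel()
s=least_squares(f,[.55,-.15,-1.57,.57],x_scale=.01,loss='soft_l1'); q=s.x; print(q); print(f(q).reshape(-1,2).round(1))
W=viewer.get_calibration("wrist"); T=R.from_quat(manip.current_tcp_rot()); p=manip.current_tool_pos()
rc=T.inv()*R.from_quat(W["attitude"]); ec=T.inv().apply(W["eye"]-p); print(rc.as_matrix().round(3),ec)
# candidate views
tgt=stdpts(q,[0,0,.06])[0]
F=stdR(q[2]).as_matrix(); fr=-F[:,0]
n=0
for d in (.25,.3,.35):
  for el in (35,50,65):
    for az in (-30,0,30):
     for flip in (0,180):
      v=R.from_euler('z',az,degrees=True).apply([fr[0],fr[1],0]); v/=np.linalg.norm(v)
      e=np.radians(el); eye=tgt+d*(np.cos(e)*v+np.sin(e)*np.array([0,0,1]))
      zc=(tgt-eye)/d; xc=np.cross(zc,[0,0,1]); xc/=np.linalg.norm(xc); 
      if flip: xc=-xc
      C=R.from_matrix(np.c_[xc,np.cross(zc,xc),zc])*R.from_euler('x',-12*1,degrees=True)
      t=C*rc.inv(); tp=eye-t.apply(ec)
      js=manip.solve_ik(tp,t.as_quat())
      if js is not None: print(d,el,az,flip,tp.round(3),t.as_quat().round(4).tolist(),np.round(js,2))
E
```

```text
[-1.10827258e-04  1.39173057e-01  9.90268069e-01]
[ 0.57324112 -0.12160428 -1.48708807  0.44746986]
[[ 0.1  0.6]
 [-0.2 -0.7]
 [-4.8 -2.8]
 [-2.6 -0.8]
 [-2.  -0.6]
 [ 2.4 -0.2]
 [ 1.  -0.4]]
[[-0.    -0.969 -0.247]
 [ 1.     0.    -0.001]
 [ 0.001 -0.247  0.969]] [ 6.69061834e-02 -1.18874251e-04 -1.82556894e-01]
```

```bash
sed -i 's/-np.radians(8)\*-1\*-1/np.radians(8)/' h.py
python3 - <<'E'
from h import *
from bench import viewer, manip
S=viewer.get_calibration("scene");D=viewer.get_calibration("side")
a=lambda u,v:(170+u/4.4,140+v/4.4); b=lambda u,v:(340+(u-400)/4,215+v/4)
obs=[(S,.046,-.035,a(207,110)),(S,.046,.035,a(187,213)),(S,0,.035,a(122,240)),
(D,.046,-.035,b(532,85)),(D,.046,.035,b(624,33)),(D,0,-.035,b(558,150)),(D,0,.035,b(658,97))]
def f(q): return np.array([(proj(c,stdpts(q,keep(y,r,.003,q[3])))-uv)[0] for c,r,y,uv in obs]).ravel()
s=least_squares(f,[.55,-.15,-1.57,.57],x_scale=.01,loss='soft_l1'); q=s.x; print(q); print(f(q).reshape(-1,2).round(1))
W=viewer.get_calibration("wrist"); T=R.from_quat(manip.current_tcp_rot()); p=manip.current_tool_pos()
rc=T.inv()*R.from_quat(W["attitude"]); ec=T.inv().apply(W["eye"]-p)
f_=200/np.tan(np.radians(W["vfov"]/2))
ray=rc.apply([0,(120-200)/f_,1])
tgt=stdpts(q,[0,0,.08])[0]; fr=-stdR(q[2]).as_matrix()[:,0]
out=[]
for d in (.28,.34,.4):
 for yaw in range(-180,180,30):
  for tilt in (0,15,30,40):
   for td in range(0,360,45):
    t=R.from_rotvec(np.radians(tilt)*R.from_euler('z',td,degrees=True).apply([1,0,0]))*R.from_euler('z',yaw,degrees=True)*R.from_euler('x',180,degrees=True)
    tp=tgt-t.apply(ec+d*ray)
    eye=tp+t.apply(ec); front=(eye-tgt)@fr/d
    if front<.45 or tp[2]<.15 or np.linalg.norm(tp[:2]-tgt[:2])<.1: continue
    js=manip.solve_ik(tp,t.as_quat())
    if js is not None: out.append((front,d,yaw,tilt,td,tp.round(3),t.as_quat().round(4).tolist()))
out.sort(key=lambda o:-o[0])
for o in out[:10]: print(*o)
# camera pose for grasp clearance
E
```

```text
[ 0.57146982 -0.08697181 -1.48344846  0.2855609 ]
[[-0.1  0.6]
 [-0.3 -0.7]
 [-3.6 -1.1]
 [-2.2 -1.3]
 [-1.7 -1.1]
 [ 2.1  0. ]
 [ 0.5 -0.2]]Traceback (most recent call last):
  File "<stdin>", line 22, in <module>
IndexError: invalid index to scalar variable.
```

Run:
```python
from h import *
from bench import viewer, manip
q=[.571,-.095,-1.485]
W=viewer.get_calibration("wrist"); T=R.from_quat(manip.current_tcp_rot()); p=manip.current_tool_pos()
rc=T.inv()*R.from_quat(W["attitude"]); ec=T.inv().apply(W["eye"]-p)
f_=200/np.tan(np.radians(W["vfov"]/2))
ray=rc.apply([0,(120-200)/f_,1])
tgt=stdpts(q,[0,0,.07]); fr=-stdR(q[2]).as_matrix()[:,0]
out=[]
for d in (.28,.34,.4):
 for yaw in range(-180,180,30):
  for tilt in (0,15,30,40):
   for td in range(0,360,45):
    t=R.from_rotvec(np.radians(tilt)*R.from_euler('z',td,degrees=True).apply([1,0,0]))*R.from_euler('z',yaw,degrees=True)*R.from_euler('x',180,degrees=True)
    tp=tgt-t.apply(ec+d*ray)
    eye=tp+t.apply(ec); front=(eye-tgt)@fr/d
    if front<.4 or tp[2]<.15 : continue
    js=manip.solve_ik(tp,t.as_quat())
    if js is not None: out.append((round(front,2),d,yaw,tilt,td,tp.round(3),t.as_quat().round(4).tolist()))
out.sort(key=lambda o:-o[0])
for o in out[:14]: print(*o)
```

```text
0.78 0.28 90 40 180 [ 0.572 -0.083  0.293] [0.6645, 0.6645, -0.2418, 0.2418]
0.78 0.28 120 40 180 [ 0.602 -0.077  0.287] [0.4698, 0.8138, -0.2962, 0.171]
0.78 0.34 90 40 180 [ 0.572 -0.042  0.339] [0.6645, 0.6645, -0.2418, 0.2418]
0.78 0.34 120 40 180 [ 0.601 -0.036  0.333] [0.4698, 0.8138, -0.2962, 0.171]
0.78 0.4 90 40 180 [ 0.572 -0.002  0.385] [0.6645, 0.6645, -0.2418, 0.2418]
0.78 0.4 120 40 180 [0.6   0.004 0.38 ] [0.4698, 0.8138, -0.2962, 0.171]
0.77 0.28 30 40 180 [ 0.521 -0.061  0.274] [0.9077, 0.2432, -0.0885, 0.3304]
0.77 0.28 60 40 180 [ 0.542 -0.077  0.288] [0.8138, 0.4698, -0.171, 0.2962]
0.77 0.28 150 40 180 [ 0.623 -0.06   0.273] [0.2432, 0.9077, -0.3304, 0.0885]
0.77 0.34 30 40 180 [ 0.522 -0.02   0.32 ] [0.9077, 0.2432, -0.0885, 0.3304]
0.77 0.34 60 40 180 [ 0.543 -0.037  0.334] [0.8138, 0.4698, -0.171, 0.2962]
0.77 0.34 150 40 180 [ 0.622 -0.02   0.32 ] [0.2432, 0.9077, -0.3304, 0.0885]
0.77 0.4 30 40 180 [0.523 0.02  0.367] [0.9077, 0.2432, -0.0885, 0.3304]
0.77 0.4 60 40 180 [0.544 0.004 0.38 ] [0.8138, 0.4698, -0.171, 0.2962]
```

Run:
```python
from h import *
from bench import viewer, manip
p=manip.current_tool_pos()
manip.servo_line([p[0],p[1],.34],vel=.2)
manip.move_pose([.572,-.042,.34],[0.6645, 0.6645, -0.2418, 0.2418])
print(manip.current_clock())
c=viewer.get_calibration("wrist"); im=viewer.get_image("wrist")
np.save("w1.npy",c,allow_pickle=True)
cv2.imwrite("pics/w1.png",im[:,:,::-1]); cv2.imwrite("pics/w1c.png",cv2.resize(im[20:260,160:480,::-1],None,fx=2.5,fy=2.5,interpolation=2))
```

```text
3.525
```

View pics/w1c.png

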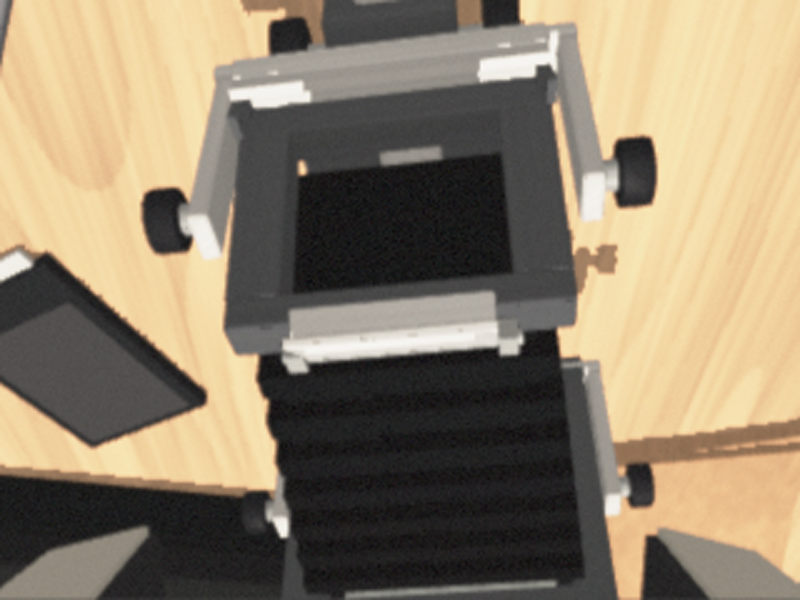

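```bash
cat > fit.py <<'E'
from h import *
W=np.load("w1.npy",allow_pickle=True).item()
a=lambda u,v:(160+u/2.5,20+v/2.5)
obs=[(-.043,.014,a(290,135)),(.043,.014,a(500,110)),(-.043,.098,a(293,290)),(.043,.098,a(512,270)),(-.064,.112,a(228,323)),(.064,.112,a(575,293))]
def f(q): 
    Rm=R.from_euler('z',q[2])*R.from_euler('y',q[3])
    return np.array([(proj(W,Rm.apply([0,y,z])+[q[0],q[1],q[4]])-uv)[0] for y,z,uv in obs]).ravel()
g=lambda q:f([*q,np.radians(8),.105])
s=least_squares(g,[.57,-.09,-1.5],x_scale=.01); print(s.x,g(s.x).reshape(-1,2).round(1).tolist())
s2=least_squares(f,[*s.x,.14,.105],x_scale=.01); print(s2.x,f(s2.x).reshape(-1,2).round(1).tolist())
q=s.x
for k in (0,.5,.575,.65):
    P=[stdpts(q,keep(y,r,h,k)) for y,r,h in ((-.028,.038,.004),(.028,.038,.004),(-.035,.046,0),(.035,.046,0),(-.035,0,.002),(.035,0,.002))]
    print(k,((proj(W,P)-[160,20])*2.5).round(0).tolist())
E
python3 fit.py
```

```text
[ 0.568221   -0.08189005 -1.43781214] [[0.5, -2.0], [0.5, -1.9], [-4.4, 1.5], [2.3, 0.4], [-1.8, 2.9], [2.8, 1.6]]
[ 0.56844193 -0.0911125  -1.44269763  0.13148457  0.09434911] [[2.2, -0.7], [-0.8, 0.2], [-2.6, -0.0], [0.5, -0.5], [0.9, 0.7], [-0.1, 0.2]]
0 [[305.0, 298.0], [475.0, 282.0], [279.0, 275.0], [495.0, 254.0], [310.0, 359.0], [500.0, 342.0]]
0.5 [[308.0, 354.0], [480.0, 339.0], [280.0, 341.0], [501.0, 321.0], [311.0, 359.0], [500.0, 343.0]]
0.575 [[309.0, 363.0], [480.0, 348.0], [281.0, 352.0], [502.0, 332.0], [311.0, 360.0], [500.0, 343.0]]
0.65 [[310.0, 372.0], [481.0, 357.0], [282.0, 363.0], [503.0, 344.0], [311.0, 359.0], [500.0, 343.0]]
```

Run:
```python
import cv2, numpy as np
im=cv2.imread("pics/w1.png")[40:175,240:400]
o=cv2.resize(im,None,fx=4.4,fy=4.4,interpolation=2)
o=(255*(o/255.)**.45).astype(np.uint8)
for i in range(0,160,20): cv2.putText(o,str(240+i),(int(i*4.4),10),0,.35,(0,0,255)); cv2.line(o,(int(i*4.4),12),(int(i*4.4),18),(0,0,255))
for i in range(0,135,20): cv2.putText(o,str(40+i),(0,int(i*4.4)+4),0,.35,(0,0,255))
cv2.imwrite("pics/w1g.png",o)
```

```text
(no output)
```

View pics/w1g.png

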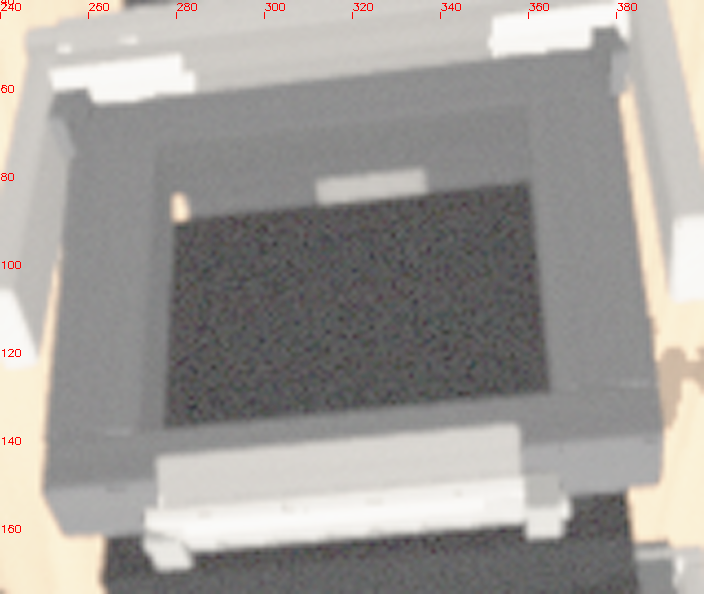

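```bash
sed -i 's/^a=.*/a=lambda u,v:(240+u\/4.4,40+v\/4.4)/; s/^obs=.*/obs=[(-.043,.014,a(155,150)),(.043,.014,a(528,108)),(-.043,.098,a(140,432)),(.043,.098,a(551,390)),(-.064,.112,a(43,489)),(.064,.112,a(661,441))]/' fit.py; sed -i 's/(proj(W,P)-\[160,20\])\*2.5/(proj(W,P)-[240,40])*4.4/' fit.py; python3 fit.py
```

```text
[ 0.56729155 -0.08321556 -1.44584078] [[0.4, -1.3], [-0.5, -0.9], [-0.1, 0.1], [0.6, 1.1], [-1.5, 1.6], [1.1, 0.1]]
[ 0.56742927 -0.08665991 -1.44722876  0.12807947  0.10168906] [[1.1, -0.5], [-0.9, 0.1], [0.4, -0.5], [0.0, 0.7], [-0.8, 0.7], [0.2, -0.6]]
0 [[181.0, 441.0], [480.0, 414.0], [135.0, 400.0], [515.0, 365.0], [188.0, 547.0], [523.0, 519.0]]
0.5 [[185.0, 539.0], [487.0, 514.0], [137.0, 517.0], [524.0, 484.0], [189.0, 548.0], [523.0, 521.0]]
0.575 [[187.0, 555.0], [488.0, 530.0], [138.0, 536.0], [525.0, 503.0], [190.0, 548.0], [523.0, 521.0]]
0.65 [[189.0, 570.0], [489.0, 545.0], [140.0, 555.0], [527.0, 523.0], [190.0, 548.0], [523.0, 521.0]]
```

```bash
cat >> h.py <<'E'
QS=[.5674,-.0845,-1.4465]; QR=[.497,.2616,.152]; SL=-.0037
GX=-.045; LEAN=np.radians(25); GD=.0188
def G(a=LEAN,flip=0):
    s,c=np.sin(a),np.cos(a); M=np.c_[[c,0,s],[0,-1,0],[s,0,-c]]
    if flip: M[:,:2]*=-1
    return R.from_matrix(M)
def tool(pL,RL,flip=0,gx=GX,a=LEAN):
    g=G(a,flip); T=RL*g
    return np.asarray(pL)+RL.apply([gx,0,.055])+T.apply([0,0,GD]), T.as_quat()
def rackL(z=0,q=QR,s=SL): return rackpts(q,np.array([.07,s,.012+z])), R.from_euler('z',q[2])
def stdL(x,z,lean,y=0,q=QS): # lean deg outwards
    return stdpts(q,np.array([x,y,z])), stdR(q[2])*R.from_euler('y',-lean,degrees=True)
rc=R.from_matrix([[0,-.969,-.247],[1,0,0],[0,-.247,.969]]); ec=np.array([.0669,0,-.1826])
E
python3 - <<'E'
from h import *
from bench import viewer, manip
wp=[rackL(.1),rackL(0),rackL(.16),stdL(-.08,.06,20),stdL(-.07,.012,20),stdL(-.0065,.011,20),stdL(-.005,.001,20),stdL(-.0045,0,10),stdL(-.0045,0,0)]
for fl in (0,1):
  for w in wp:
    t,q=tool(*w,flip=fl); j=manip.solve_ik(t,q); print(fl,t.round(3),None if j is None else np.round(j,2))
t,q=tool(*rackL(0)); W=viewer.get_calibration("wrist"); T=R.from_quat(q)
W=dict(W,eye=t+T.apply(ec),attitude=(T*rc).as_quat())
p,Rl=rackL(0)
print(proj(W,p+Rl.apply([[0,-.055,.11],[0,.055,.11],[0,-.055,0],[0,.055,0]])).round())
E
```

```text
0 [0.53  0.263 0.15 ] [-0.78  0.22  0.16  2.16  0.42  0.41 -2.4 ]
0 [0.53  0.263 0.05 ] [-1.37  0.59  0.9   2.23 -1.17  0.26 -0.97]
0 [0.53  0.263 0.21 ] [-0.68  0.12  0.05  2.1   0.37  0.56 -2.33]
0 [0.553 0.03  0.205] [ 0.35  0.86 -1.3   1.77  1.18  1.81  2.06]
0 [0.554 0.026 0.156] [ 0.35  0.96 -1.3   1.8   1.26  1.81  1.99]
0 [ 0.561 -0.036  0.146] [ 0.48  0.96 -1.3   1.85  1.32  1.77  2.06]
0 [ 0.561 -0.036  0.136] [ 0.48  0.98 -1.3   1.85  1.34  1.77  2.04]
0 [ 0.562 -0.042  0.142] [ 0.61  0.86 -1.3   1.86  1.2   1.56  2.19]
0 [ 0.563 -0.049  0.148] [-1.07  0.84  1.36  1.9  -0.64  1.01 -2.52]
1 [0.53  0.263 0.15 ] [-0.46  0.22 -0.19  2.15  0.59  0.45  0.59]
1 [0.53  0.263 0.05 ] [-0.5   0.42 -0.15  2.2   1.11  0.29  0.05]
1 [0.53  0.263 0.21 ] [-0.55  0.13 -0.09  2.1   0.4   0.56  0.78]
1 [0.553 0.03  0.205] [-0.53  0.44  0.02  1.8   0.62  1.25 -0.69]
1 [0.554 0.026 0.156] [-0.52  0.5   0.03  1.83  0.64  1.17 -0.74]
1 [ 0.561 -0.036  0.146] [-0.45  0.49  0.07  1.88  0.68  1.08 -0.69]
1 [ 0.561 -0.036  0.136] [-0.45  0.5   0.07  1.88  0.69  1.06 -0.7 ]
1 [ 0.562 -0.042  0.142] [-0.33  0.43  0.05  1.89  0.54  0.98 -0.5 ]
1 [ 0.563 -0.049  0.148] [-0.2   0.38  0.04  1.88  0.35  0.93 -0.25]
[[470. 118.]
 [171. 118.]
 [402. 186.]
 [239. 186.]]
```

Run:
```python
from h import *
from bench import viewer, manip
W=viewer.get_calibration("wrist"); f_=200/np.tan(np.radians(W["vfov"]/2))
p,Rl=rackL(0); tgt=p+Rl.apply([-.02,0,.11])
T=Rl*G(np.radians(0),1); tp=tgt-T.apply(ec+.28*rc.apply([0,-90/f_,1]))
print(tp, manip.solve_ik(tp,T.as_quat()))
a=manip.current_tool_pos(); manip.servo_line(a+[0,.05,.02],vel=.2)
manip.move_pose(tp,T.as_quat())
print(manip.current_clock())
c=viewer.get_calibration("wrist"); im=viewer.get_image("wrist")
np.save("w2.npy",c,allow_pickle=True)
cv2.imwrite("pics/w2.png",im[:,:,::-1]); 
o=cv2.resize(im[0:240,120:520,::-1],None,fx=2,fy=2,interpolation=2); o=(255*(o/255.)**.55).astype(np.uint8)
cv2.imwrite("pics/w2c.png",o)
print(((proj(c,p+Rl.apply([[-.003,-.055,.11],[-.003,.055,.11],[.003,-.055,.11],[.003,.055,.11],[-.069,0,.055]]))-[120,0])*2).round())
```

```text
[0.61318975 0.27565496 0.2283733 ] [-0.27004795  0.49985507 -0.27808541  1.46309438  0.14173209  1.19837444
  1.1553741 ]
5.5083
[[267. 265.]
 [540. 264.]
 [268. 280.]
 [540. 279.]
 [403. 110.]]
```

View pics/w2c.png

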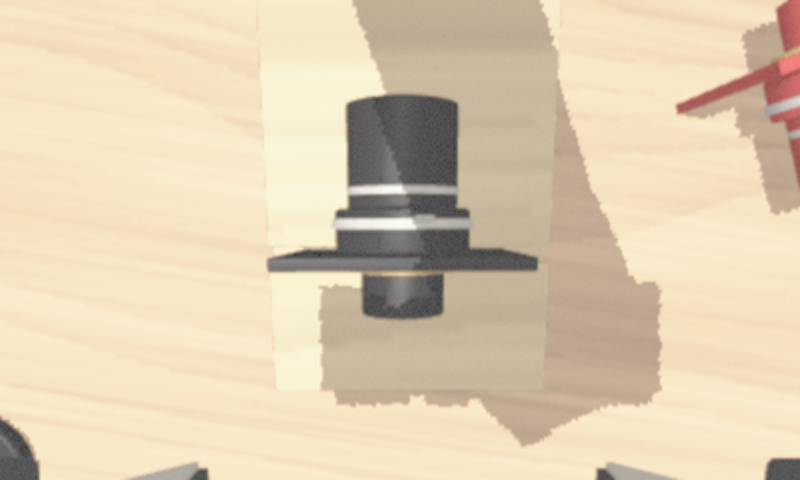

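Run:
```python
from h import *
c=np.load("w2.npy",allow_pickle=True).item()
print(((proj(c,rackpts(QR,np.array([[.145,-.075,.028],[.145,.075,.028],[.0745,.055,.028],[.07-.069,0,.067+.026],[.097,0,.067+.02]])))-[120,0])*2).round())
obs=[((.145,-.075,.028),(277,389)),((.145,.075,.028),(542,389)),((.07,-.055,.122),(267.5,265.5)),((.07,.055,.122),(538,264)),((.001,0,.093),(402,96))]
f=lambda q:np.array([(proj(c,rackpts(q,np.array(P)+[0,q[3] if P[0]<.1 else 0,0]))*2-[240,0]-uv)[0] for P,uv in obs]).ravel()
s=least_squares(f,[*QR,SL],x_scale=.01);print(s.x,f(s.x).round(1))
```

```text
[[276. 396.]
 [544. 396.]
 [513. 268.]
 [412. 100.]
 [412. 326.]]
[ 0.49424033  0.26049986  0.15399215 -0.0035613 ] [-1.9  2.7  1.9  1.8 -1.3 -0.2  1.2  0.3  0.1 -2.9]
```

```bash
cat >> h.py <<'E'
QR=[.4942,.2605,.154]; SL=-.0036
def rackL(z=0,q=QR,s=SL): return rackpts(q,np.array([.07,s,.012+z])), R.from_euler('z',q[2])
E
python3 - <<'E'
from h import *
from bench import viewer, manip, effector
manip.move_pose(*tool(*rackL(.11),flip=1))
t,q=tool(*rackL(0),flip=1)
manip.servo_line(t,q,vel=.12)
print(manip.current_force())
effector.close(60); print(manip.current_finger_gap(),manip.current_gripper_force(),manip.current_force(),manip.current_wrist_torque(),manip.current_clock())
t2,_=tool(*rackL(.004),flip=1); manip.servo_line(t2,q,vel=.05)
print(manip.current_force(),manip.current_wrist_torque())
t2,_=tool(*rackL(.15),flip=1); manip.servo_line(t2,q,vel=.2)
print(manip.current_finger_gap(),manip.current_force(),manip.current_wrist_torque(),manip.current_clock(), manip.current_tool_pos()-t2)
im={n:viewer.get_image(n)[:,:,::-1] for n in("scene","side")}
for n in im: cv2.imwrite(f"pics/{n}3.png",im[n])
p,Rl=rackL(.15); P=p+Rl.apply([[0,-.055,.11],[0,.055,.11],[0,-.055,0],[0,.055,0],[-.069,0,.055],[.027,0,.055]])
o=np.zeros((600,800,3),np.uint8)
for i,n in enumerate(im):
    uv=proj(viewer.get_calibration(n),P); c=uv.mean(0).astype(int); x0,y0=c-[40,60]; x0=max(x0,0);y0=max(y0,0)
    k=cv2.resize(im[n][y0:y0+120,x0:x0+80],(400,600),interpolation=2); k=(255*(k/255.)**.55).astype(np.uint8)
    for u in (uv-[x0,y0])*5: cv2.circle(k,tuple(u.astype(int)),3,(0,0,255),1)
    o[:,400*i:400*i+400]=k
cv2.imwrite("pics/g3.png",o)
E
```

```text
[ 0.09018298 -0.10511083 -0.6438617 ]
0.04816799491903964 59.90490138530731 [-1.89721298 -1.3871271   1.71274866] [-0.15629822  0.75841884 -0.18108197] 8.1333
[ 1.81953774 -0.25907454 -5.24500427] [-0.10515712  0.55785912  0.01250978]
0.048128508190611506 [-0.05223499 -0.34455459 -5.68552563] [-0.24800292  1.24009102 -0.04318122] 9.2667 [-0.00135532 -0.00111161 -0.00198657]
```

View pics/g3.png

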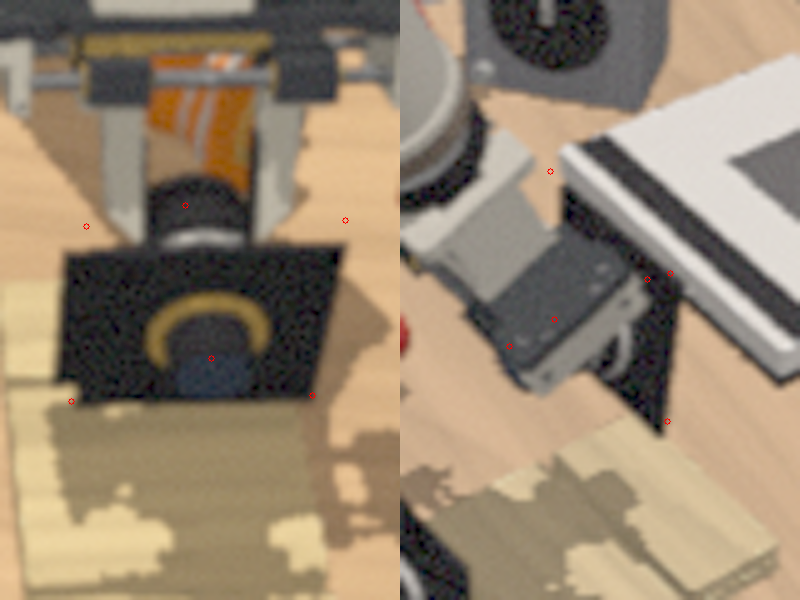

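```bash
cat > fit3.py <<'E'
from h import *
from bench import viewer, manip
S=viewer.get_calibration("scene");D=viewer.get_calibration("side")
p,Rl=rackL(.15); P0=p+Rl.apply([[0,-.055,.11],[0,.055,.11],[0,-.055,0],[0,.055,0],[-.069,0,.055],[.027,0,.055]])
def off(c): o=proj(c,P0).mean(0).astype(int)-[40,60]; return np.maximum(o,0)
oS,oD=off(S),off(D)
a=lambda u,v:oS+np.array([u,v])/5; b=lambda u,v:oD+np.array([u-400,v])/5
h=.003
obs=[(S,(h,-.055,.11),a(66,255)),(S,(h,.055,.11),a(344,248)),(S,(h,-.055,0),a(57,403)),(S,(h,.055,0),a(318,400)),(S,(.027,0,.055),a(213,370)),
(D,(0,-.055,.11),b(681,280)),(D,(h,-.055,0),b(664,435)),(D,(0,.055,.11),b(562,184))]
tp=manip.current_tool_pos(); T=R.from_quat(manip.current_tcp_rot())
g=G(LEAN,1)
def pose(q): # q: pitch,yaw,roll, translation in lens frame
    Rn=T*g.inv(); 
    return tp-T.apply([0,0,GD]) , Rn*R.from_euler('yzx',[q[0],q[1],q[2]]) , np.array([GX+q[3],q[4],.055+q[5]])
def f(q):
    gp,RL,o=pose(q)
    return np.array([(proj(c,gp+RL.apply(np.array(P)-o))-uv)[0] for c,P,uv in obs]).ravel()
s=least_squares(lambda q:np.r_[f(q),q[:3]*5,q[3:]*100],np.zeros(6),x_scale=.01)
print("pitch yaw roll deg",np.degrees(s.x[:3]),"grip off mm",s.x[3:]*1000);print(f(s.x).reshape(-1,2).round(1).tolist())
s=least_squares(lambda q:f([q[0],0,0,*q[1:]]),np.zeros(4),x_scale=.01);print(np.degrees(s.x[0]),s.x[1:]*1000,f([s.x[0],0,0,*s.x[1:]]).round(1))
E
python3 fit3.py
```

```text
pitch yaw roll deg [ 5.95385396 -0.7042324   1.23078135] grip off mm [-1.34694821  1.11444109 -1.24228256]
[[2.7, -0.4], [-1.0, -0.5], [2.1, 0.6], [-2.0, -0.3], [-1.8, 0.5], [0.1, 0.8], [-0.3, -0.0], [0.3, -1.1]]
6.226187534810794 [-1.08881805  1.72943514 -1.07539752] [ 3.2 -0.4 -0.6 -0.2  1.6  0.4 -2.7 -0.2 -1.8  0.6  0.1  0.3  0.1  0.
 -0.1 -0.8]
```

```bash
cat >> h.py <<'E'
PT=np.radians(6); GXE=-.046
def tl(x,z,lean,y=0): return tool(*stdL(x,z,lean,y),flip=1,gx=GXE,a=LEAN+PT)
E
python3 - <<'E'
from h import *
from bench import viewer, manip
for a in ((-.15,.08,18),(-.07,.012,18),(-.0065,.011,18),(-.004,0,0),(-.004,0,-2)):
    j=manip.solve_ik(*tl(*a)); print(None if j is None else j.round(2))
manip.move_pose(*tl(-.15,.08,18))
manip.servo_line(*tl(-.06,.013,18),vel=.12)
print(manip.current_clock(),manip.current_force(),manip.current_wrist_torque(), manip.current_tool_pos()-tl(-.06,.013,18)[0])
im={n:viewer.get_image(n)[:,:,::-1] for n in("scene","side","wrist")}
for n in im: cv2.imwrite(f"pics/{n}4.png",im[n])
p,Rl=stdL(-.06,.013,18); P=p+Rl.apply([[0,-.055,.11],[0,.055,.11],[0,-.055,0],[0,.055,0],[-.069,0,.055],[.027,0,.055]])
F=stdpts(QS,np.array([[0,-.064,.112],[0,.064,.112],[0,-.064,0],[0,.064,0],[-.013,-.055,.008],[-.013,.055,.008]]))
o=np.zeros((600,800,3),np.uint8)
for i,n in enumerate(("scene","side")):
    C=viewer.get_calibration(n)
    uv=proj(C,P); fv=proj(C,F); c=np.r_[uv,fv].mean(0).astype(int); x0,y0=np.maximum(c-[40,60],0); print(n,x0,y0,uv.round(1).tolist())
    k=cv2.resize(im[n][y0:y0+120,x0:x0+80],(400,600),interpolation=2); k=(255*(k/255.)**.55).astype(np.uint8)
    for u in (uv-[x0,y0])*5: cv2.circle(k,tuple(u.astype(int)),3,(0,0,255),1)
    for u in (fv-[x0,y0])*5: cv2.circle(k,tuple(u.astype(int)),3,(0,255,0),1)
    o[:,400*i:400*i+400]=k
cv2.imwrite("pics/g4.png",o)
E
```

```text
[-0.58  0.48 -0.08  1.69  0.65  1.43 -0.78]
[-0.53  0.53 -0.01  1.82  0.7   1.22 -0.81]
[-0.46  0.52  0.03  1.87  0.75  1.13 -0.76]
[-0.26  0.4   0.04  1.88  0.48  0.96 -0.4 ]
[-0.24  0.39  0.04  1.88  0.43  0.95 -0.35]
11.7833 [-0.9726568  -0.26862799 -4.9902485 ] [1.61530968 0.22146017 0.01231671] [0.00050364 0.00109308 0.00039929]
scene 191 139 [[248.2, 160.0], [244.7, 194.5], [243.8, 193.2], [240.2, 227.6], [274.2, 197.4], [232.3, 192.4]]
side 329 181 [[344.1, 222.4], [379.4, 202.5], [346.5, 254.8], [379.5, 234.8], [345.6, 215.1], [369.9, 234.7]]
```

View pics/g4.png

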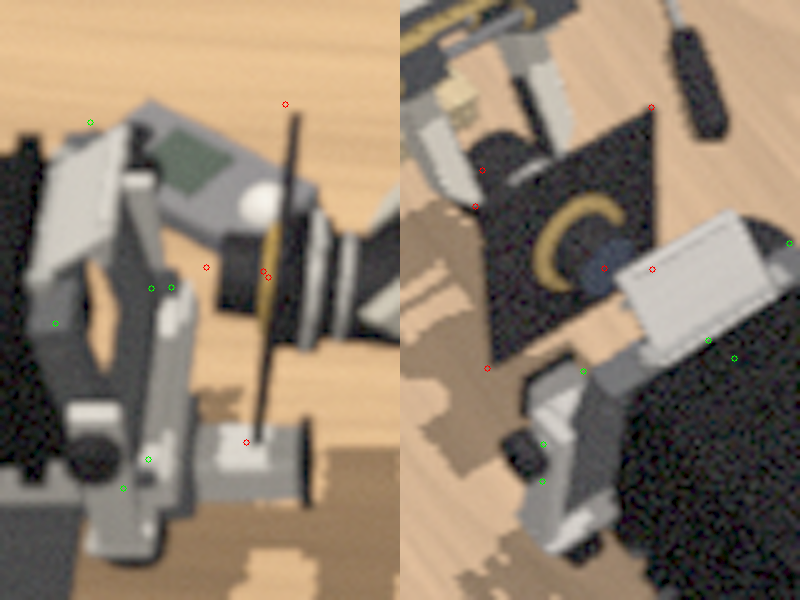

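Run:
```python
from h import *
from bench import manip
manip.servo_line(*tl(-.015,.011,18),vel=.08); manip.sleep(.2)
xs=stdR(QS[2]).as_matrix()[:,0]; zs=stdR(QS[2]).as_matrix()[:,2]
f0=manip.current_force().copy(); print(f0,manip.current_clock())
x=-.015
while x<.006:
    x+=.001; manip.servo_line(*tl(x,.011,18),vel=.02)
    d=manip.current_force()-f0; print(round(x,4),round(d@xs,2),round(d@zs,2),manip.current_wrist_torque().round(2))
    if abs(d@xs)>1.8: break
print(manip.current_clock())
```

```text
[-0.10868644  1.68514578 -4.92761752] 12.85
-0.014 2.23 0.88 [1.63 0.3  0.04]
13.1
```

```bash
cat >> h.py <<'E'
from bench import manip
xs=stdR(QS[2]).as_matrix()[:,0]; zs=stdR(QS[2]).as_matrix()[:,2]
def rd():
    manip.sleep(.12); r=[]
    for _ in range(4): manip.sleep(.02); r.append(np.r_[manip.current_force(),manip.current_wrist_torque()])
    r=np.mean(r,0); return np.array([r[:3]@xs,r[:3]@zs,r[3]])
E
python3 - <<'E'
from h import *
f0=rd(); print(f0)
x=-.014
while x<.006:
    x+=.0015; manip.servo_line(*tl(x,.011,18),vel=.03)
    d=rd()-f0; print(round(x,4),d.round(2))
    if abs(d[0])>1.5: break
print(manip.current_clock(),manip.current_tool_pos()-tl(x,.011,18)[0])
E
```

```text
[ 0.83105867 -4.46598677  1.63722588]
-0.0125 [ 0.11 -0.33  0.01]
-0.011 [ 0.14 -0.28 -0.02]
-0.0095 [-0.31 -0.04 -0.01]
-0.008 [ 0.02  0.14 -0.01]
-0.0065 [-0.38 -0.78  0.02]
-0.005 [-0.4  -0.53  0.03]
-0.0035 [-4.87  3.01  0.27]
16.3167 [-1.27855004e-04  1.19802229e-03  8.76497391e-06]
```

Run:
```python
from h import *
manip.servo_line(*tl(-.0066,.011,18),vel=.03)
f0=rd(); print(f0)
z=.011
while z>-.005:
    z-=.002 if z>.004 else .001; manip.servo_line(*tl(-.0066,z,18),vel=.03)
    d=rd()-f0; print(round(z,4),d.round(2))
    if np.hypot(*d[:2])>3: break
print(manip.current_clock(),manip.current_tool_pos()-tl(-.0066,z,18)[0])
```

```text
[ 0.66251239 -5.09952211  1.65079202]
0.009 [-0.05  0.1  -0.02]
0.007 [0.1  0.02 0.  ]
0.005 [ 0.12  0.06 -0.  ]
0.003 [ 0.17  0.02 -0.  ]
0.002 [ 0.17  0.31 -0.02]
0.001 [-0.48  0.52 -0.04]
-0.0 [-0.23  1.44 -0.12]
-0.001 [-1.44  1.48 -0.19]
-0.002 [-3.3   3.65 -0.13]
20.65 [9.82652490e-05 3.66886404e-04 7.63461469e-05]
```

Run:
```python
from h import *
def step(x,z,l,v=.04):
    manip.servo_line(*tl(x,z,l),vel=v); d=rd()-f0; print(round(x,4),round(z,4),l,d.round(2)); return d
f0=np.array([.66,-5.1,1.65])
step(-.0062,-.0003,18)
for l,x in ((14,-.006),(10,-.0055),(6,-.005),(4,-.005),(2,-.005),(0,-.0048)):
    d=step(x,-.0004,l)
    if np.hypot(*d[:2])>9: break
print(manip.current_clock())
```

```text
-0.0062 -0.0003 18 [-1.76  2.25 -0.06]
-0.006 -0.0004 14 [-2.02  2.78 -0.24]
-0.0055 -0.0004 10 [-4.71  5.62 -0.24]
-0.005 -0.0004 6 [-6.49  6.93 -0.16]
22.3833
```

Run:
```python
from h import *
f0=np.array([.66,-5.1,1.65])
def step(x,z,l,v=.04):
    manip.servo_line(*tl(x,z,l),vel=v); d=rd()-f0; print(round(x,4),round(z,4),l,d.round(2),(1e3*(manip.current_tool_pos()-tl(x,z,l)[0])).round(1)); return d
step(-.005,.0016,6); step(-.0065,.0016,6); step(-.0065,.0006,4);step(-.0065,.0006,2)
print(manip.current_clock())
```

```text
-0.005 0.0016 6 [-1.64  2.19 -0.28] [-0.2 -0.3 -0.3]
-0.0065 0.0016 6 [-0.06  0.22 -0.43] [-0.2 -0.3 -0.1]
-0.0065 0.0006 4 [ 0.52  0.42 -0.49] [-0.2  0.2 -0.2]
-0.0065 0.0006 2 [ 0.25  0.33 -0.58] [-0.2  0.4 -0.2]
24.1167
```

Run:
```python
from h import *
f0=np.array([.66,-5.1,1.65])
def step(x,z,l,v=.04):
    manip.servo_line(*tl(x,z,l),vel=v); d=rd()-f0; print(round(x,4),round(z,4),l,d.round(2),(1e3*(manip.current_tool_pos()-tl(x,z,l)[0])).round(1)); return d
x=-.0065;z=.0006
step(x,z,0)
while z>-.004:
    z-=.0008
    if step(x,z,0)[1]>2: break
z+=.0006
while x<.002:
    x+=.0008
    if step(x,z,0)[0]<-3.5: break
print(manip.current_clock())
```

```text
-0.0065 0.0006 0 [-0.1   1.04 -0.63] [-0.2  0.4 -0.3]
-0.0065 -0.0002 0 [-0.37  1.17 -0.63] [0.1 0.1 0. ]
-0.0065 -0.001 0 [-2.05  3.63 -0.61] [0.2 0.2 0.2]
-0.0057 -0.0004 0 [-4.19  5.06 -0.47] [0.2 0.3 0.1]
25.85
```

Run:
```python
from h import *
f0=np.array([.66,-5.1,1.65])
def step(x,z,l,v=.04):
    manip.servo_line(*tl(x,z,l),vel=v); d=rd()-f0; print(round(x,4),round(z,4),l,d.round(2),(1e3*(manip.current_tool_pos()-tl(x,z,l)[0])).round(1)); return d
for l in (0,-1,-2,-3,-4):
    if np.hypot(*step(-.0062,0,l)[:2])>6: break
print(manip.current_clock())
from bench import viewer
cv2.imwrite("pics/s5.png",viewer.get_image("scene")[:,:,::-1]);cv2.imwrite("pics/d5.png",viewer.get_image("side")[:,:,::-1])
```

```text
-0.0062 0 0 [-1.12  2.12 -0.59] [-0.1 -0.3 -0.2]
-0.0062 0 -1 [-0.55  1.09 -0.68] [-0.3 -0.3 -0.2]
-0.0062 0 -2 [-2.95 -1.26  0.04] [-0.4  0.6 -0.4]
-0.0062 0 -3 [-4.98 -2.33  0.47] [-0.5  1.5 -0.6]
-0.0062 0 -4 [-7.79 -3.9   1.01] [-0.6  2.8 -1. ]
28.0167
```

Run:
```python
from h import *
from bench import effector,viewer
f0=np.array([.66,-5.1,1.65])
def step(x,z,l,v=.04):
    manip.servo_line(*tl(x,z,l),vel=v); d=rd()-f0; print(round(x,4),round(z,4),l,d.round(2),(1e3*(manip.current_tool_pos()-tl(x,z,l)[0])).round(1)); return d
step(-.0058,-.0002,-3); step(-.0058,-.0014,-2.5)
effector.close(20); print(rd()-f0)
effector.open_jaws(); print(rd()-f0, manip.current_finger_gap())
T=R.from_quat(manip.current_tcp_rot()); p=manip.current_tool_pos()
manip.servo_line(p-T.apply([0,0,.13]),vel=.15)
print(manip.current_clock())
S=viewer.get_image("scene")[:,:,::-1];D=viewer.get_image("side")[:,:,::-1]
cv2.imwrite("pics/s6.png",S);cv2.imwrite("pics/d6.png",D)
# tab pushing IK
for lean in (-20,0,15,30):
  for fl in (0,1):
    ok=[]
    for k in (.9,.65,.4,.2,0):
        P=stdpts(QS,np.array(keep(0,.038,.004,k))); 
        T=stdR(QS[2])*G(np.radians(lean),fl); ok.append(manip.solve_ik(P,T.as_quat()) is not None)
    print(lean,fl,ok)
```

```text
-0.0058 -0.0002 -3 [-6.08 -2.69  0.7 ] [-0.4  2.  -0.7]
-0.0058 -0.0014 -2.5 [-6.82  1.74  0.27] [-0.   1.4  0.2]
[-5.69889156  6.16818477 -0.5307582 ]
[-0.68294076  5.17800757 -1.33966634] 0.09212311150152484
31.4333
-20 0 [True, True, True, True, True]
-20 1 [True, True, True, True, True]
0 0 [True, True, True, True, True]
0 1 [True, True, True, True, True]
15 0 [True, True, True, True, True]
15 1 [True, True, True, True, True]
30 0 [True, True, True, True, True]
30 1 [True, True, True, True, True]
```

Run:
```python
from h import *
from bench import viewer
def cyl(x0,x1,r): 
    a=np.linspace(0,2*np.pi,40); return np.concatenate([np.c_[np.full(40,x),r*np.sin(a),.055+r*np.cos(a)] for x in (x0,x1)])
bd=np.array([[sx,y,z] for sx in(-.003,.003) for y in(-.055,.055) for z in(0,.11)])
parts=[bd,cyl(-.023,-.003,.032),cyl(-.069,-.023,.026)]
for n,b,a in (("scene","scene0","s6"),("side","side0","d6")):
    c=viewer.get_calibration(n); B=cv2.imread(f"pics/{b}.png").max(2).astype(int);A=cv2.imread(f"pics/{a}.png").max(2).astype(int)
    M=((A<60)&(B>75)).astype(np.uint8); res=[]
    D0=(B<=75)
    for x in (-.03,-.015,-.0045):
      for l in (-3,0,4,8,14):
        p,Rl=stdL(x,0,l); m=np.zeros_like(M)
        for P in parts: cv2.fillConvexPoly(m,cv2.convexHull(proj(c,p+Rl.apply(P)).round().astype(np.int32)),1)
        roi=cv2.dilate(m,np.ones((9,9)))
        v=~D0; i=(M&m&v).sum(); u=((M|m)&v&(roi>0)).sum(); res.append((round(i/u,3),x,l))
    print(n,M.sum(),sorted(res)[::-1][:6])
p,Rl=stdL(-.0045,0,0); c=viewer.get_calibration("scene"); uv=proj(c,p+Rl.apply([-.046,0,.055]))[0]; print(uv)
A=cv2.imread("pics/s6.png").max(2); x,y=uv.astype(int)
for r in range(y-42,y+42,3): print(''.join(' .:-=+*#%@'[::-1][min(9,v//26)] for v in A[r,x-55:x+45]))
```

```text
scene 3623 [(np.float64(0.654), -0.0045, 4), (np.float64(0.653), -0.0045, 0), (np.float64(0.597), -0.0045, -3), (np.float64(0.588), -0.0045, 8), (np.float64(0.57), -0.015, -3), (np.float64(0.556), -0.015, 0)]
side 6125 [(np.float64(0.389), -0.0045, -3), (np.float64(0.362), -0.0045, 0), (np.float64(0.331), -0.0045, 4), (np.float64(0.326), -0.015, -3), (np.float64(0.305), -0.015, 0), (np.float64(0.299), -0.0045, 8)]
[233.90929195 198.08269527]
--::::.::.......:.::::::::::::::::::::.:..:.............::..::=*******************************#%%%%@
::-::::::::::::::::::::::::::::::..:....:-===-:::..:.::::::::.::::--=++*****************************
-::--::::::::::::::::::::::::::::::::-+*********++=-::::::::::::::::::=***********************#%#**+
*-::-*%%%%#=:::-=++++=-::-=+++***+=---*%@@@%***####***++==-:::::::::-=+**********+-:::::--=+++****=-
@%###%@@@@%*---+#@@@@*-:-=+*#*+=---::=#@@%##############****++=-:::-=+**********+-::::::::::::::::::
@@@@@@@@@@@@@@@@@@@@@@%#+=---------:-+#@@@@@@%##############*****+++**********+=::::::::::::::::::::
@@@@@@@@@@@@@@@@@@@@@@#+=---------::=*=---=*%%%#
[... 1473 characters left out ...]
@@@@@@@@@@@@@@@@@@@%%#*******#%@@@@@@@%#****#%%******+=-::::::::::::::::::::::::::::::::::::::
@@@@@@@@@@@@@@@@@@@@@@@@@@*-:::::::-+#@@@@@@#****##%%#******+-::::::::::-+*=::::::::::::::::::::::::
@@@@@@@@@@@@@@@@@@@@@@@@@@%###%####**#%@@@@%*+=+*#%%#*******************#%@*-:::::::::::::::::::::::
@@@@@@@@@@@@@@@@@@@@@@@@@@@@@@@@@@@@@%%@@@@#==-=*#%%#*******************#@@*-::::::::::::::::::::-+*
@@@@@@@@@@@@@@@@@@@@@@@%#%@@@@@@@@@@@%%%%%#+=--=*#%%**************+*****%@@#=:::::::::::::::::::::::
@@@@@@@@@@@@#***#@@@@@%***#%@@@@@@@@%#*#%%%%*==*#%%%#*******************#@@*:.....................:.
@@@@@@@@@@%%****************###********###******#%%%#*******************#%@#++++==-:................
```

```bash
cat >> h.py <<'E'
def kp(k,h=0,dx=0):
    a=-.6*max(k,0); P=stdpts(QS,np.array(keep(0,.038+dx,.004+h,k))); T=stdR(QS[2])*G(a,1); return P,T.as_quat()
E
python3 - <<'E'
from h import *
from bench import effector,viewer
p=manip.current_tool_pos(); print(p)
manip.servo_line([p[0],p[1]+.02,.33],vel=.25)
effector.close(10)
manip.move_pose(*kp(.75,.05)); print(manip.current_clock())
manip.servo_line(*kp(.75,.012),vel=.1)
f0=rd(); print(f0)
for k in (.75,.65,.55,.45,.35,.25):
    manip.servo_line(*kp(k),vel=.06); d=rd()-f0; print(k,d.round(2),(1e3*(manip.current_tool_pos()-kp(k)[0])).round(1))
    if np.hypot(*d[:2])>9: break
print(manip.current_clock())
E
```

```text
[ 0.5567092  -0.00569334  0.26982301]
34.3583
[ 0.21526456 -0.10897975 -0.71845013]
0.75 [-0.04  0.04  0.03] [ 0.1 -0.2  0.1]
0.65 [ 0.22 -0.08  0.03] [-0.1 -0.6 -0.1]
0.55 [ 0.1  -0.03  0.1 ] [-0.1 -0.7 -0.2]
0.45 [-0.09  0.08  0.17] [-0.1 -0.7 -0.2]
0.35 [-0.27  0.37  0.21] [-0.  -0.8 -0.1]
0.25 [-0.16  0.41  0.3 ] [-0.  -0.8 -0.1]
37.775
```

Run:
```python
from h import *
from bench import viewer
f0=np.array([.215,-.109,-.718])
for k in (.17,.1,.05,.0,-.03,-.06,-.09,-.12,-.15):
    manip.servo_line(*kp(k),vel=.05); d=rd()-f0; print(k,d.round(2),(1e3*(manip.current_tool_pos()-kp(k)[0])).round(1))
    if np.hypot(*d[:2])>10: break
print(manip.current_clock())
c=viewer.get_calibration("side")
for n in("scene","side"): cv2.imwrite(f"pics/{n}7.png",viewer.get_image(n)[:,:,::-1])
```

```text
0.17 [ 0.12 -0.01  0.34] [-0.  -0.6 -0. ]
0.1 [-0.72  0.07  0.39] [-0.  -0.6  0. ]
0.05 [-0.1  -0.17  0.42] [ 0.  -0.3  0. ]
0.0 [ 0.24 -0.16  0.43] [ 0.  -0.3  0. ]
-0.03 [-0.28  0.09  0.48] [ 0.  -0.1 -0. ]
-0.06 [-0.43 -0.21  0.48] [-0.  0. -0.]
-0.09 [-0.62  0.43  0.48] [ 0. -0.  0.]
-0.12 [-0.42 -0.38  0.47] [0. 0. 0.]
-0.15 [ 0.02 -0.14  0.46] [0. 0. 0.]
41.675
```

Run:
```python
from h import *
from bench import viewer
print(manip.current_finger_gap(), manip.current_tool_pos(), manip.current_clock())
c=viewer.get_calibration("side")
for k in (0,.3,.57,.72): print(k,proj(c,[stdpts(QS,np.array(keep(y,r,.003,k))) for y,r in((-.035,.046),(.035,.046),(-.035,0),(.035,0))]).round().tolist())
print('tcp',proj(c,manip.current_tool_pos()))
for n in("side0","d6","side7"):
    A=cv2.imread(f"pics/{n}.png").astype(int)[218:262,350:420]
    g=(A.max(2)-A.min(2)<32); v=A.max(2)
    print(n)
    for r in range(0,44,2): print(218+r,''.join((' ' if not g[r,i] else '.:+#@'[min(4,v[r,i]//45)]) for i in range(70)))
```

```text
0.0003284073216265756 [ 0.56641059 -0.07651532  0.22155562] 41.775
0 [[367.0, 237.0], [390.0, 224.0], [380.0, 252.0], [403.0, 238.0]]
0.3 [[369.0, 235.0], [392.0, 222.0], [380.0, 253.0], [403.0, 238.0]]
0.57 [[372.0, 235.0], [395.0, 221.0], [380.0, 253.0], [403.0, 239.0]]
0.72 [[373.0, 235.0], [396.0, 221.0], [380.0, 253.0], [403.0, 239.0]]
tcp [[380.4022852  234.01734192]]
side0
218                                                                       
220                                                                       
222                                                                       
224                                           ####+::                     
226                                       #########+:.....:               
228                                    ##############:.......             
230                                 #################+:.....::+           
232                              #####################+:.:::::::::        
234                          ##########################++++:::::::.       
236                        ###############
[... 3541 characters left out ...]
:::+::...............    
244            :.....::....::::++++++++++++++:::::::..................    
246              ..:::...::::..:+++++++++:::::+:..........................
248                ::..::::.....:+++++::::::::............................
250                 :..........:::+::::::::...............................
252            ..:  :.........::++++++:...................................
254         ...:::   ......::.::::::......................................
256     :...:+++++::...:::::::::..........................................
258     .::++++:++::...::::::.............................................
260    ..::++++++::.......................................................
```

Run:
```python
from h import *
from bench import viewer
c=viewer.get_calibration("scene")
for k in (0,.3,.57,.72): print(k,proj(c,[stdpts(QS,np.array(keep(y,r,.003,k))) for y,r in((-.035,.046),(.035,.046),(-.035,0),(.035,0))]).round().tolist())
print('tcp',proj(c,manip.current_tool_pos()),stdR(QS[2]).inv().apply(manip.current_tool_pos()-[QS[0],QS[1],.105]))
for n in("scene0","s6","scene7"):
    A=cv2.imread(f"pics/{n}.png").astype(int)[156:216,185:255]
    g=(A.max(2)-A.min(2)<32); v=A.max(2)
    print(n)
    for r in range(0,60,2): print(156+r,''.join((' ' if not g[r,i] else '.:+#@'[min(4,v[r,i]//45)]) for i in range(70)))
```

```text
0 [[221.0, 168.0], [217.0, 190.0], [201.0, 170.0], [197.0, 193.0]]
0.3 [[218.0, 164.0], [214.0, 186.0], [200.0, 171.0], [196.0, 193.0]]
0.57 [[214.0, 161.0], [210.0, 183.0], [200.0, 171.0], [196.0, 193.0]]
0.72 [[211.0, 159.0], [207.0, 181.0], [200.0, 171.0], [196.0, 193.0]]
tcp [[216.02735849 181.00164592]] [-2.41888456e-02  8.13681551e-06  1.14301562e-01]
scene0
156                                                                       
158                                                                       
160                                    +++                                
162                                 ++++++++++                            
164                               #+....::++::::+++                       
166 ...:      :..:     +::::::+####:....:::::::::::++++                   
168 ....     :....     +:::+####@##:...::::::::::::::::+++                
170 ............... +++###########+:......::::::::::::::::++++            
172 ................:+############:........::::::::::::::++++++++         
174 ...............:+##########@##+#####:..:::::::::::++++
[... 5300 characters left out ...]
..............::.....::...................:        
198 .............::::................:::....::....................        
200 .............::::................:::....:::...................        
202 .............:::.................:::.....::...................        
204 ............:::..................:::.....::...................        
206 ..................................:::.....::.................:        
208 ..................................:::.....::............              
210 ...................................:::.....::                         
212 ....................................:::....:                          
214 .....................................::::::+
```

Run:
```python
from h import *
from bench import viewer
c=viewer.get_calibration("scene"); t=manip.current_tool_pos();T=R.from_quat(manip.current_tcp_rot())
print(T.as_matrix().round(2))
for P in ([0,0,0],[.0095,0,0],[-.0095,0,0],[0,.019,0],[0,-.019,0],[0,0,-.03],[0,0,-.066],[.037,0,-.066],[-.037,0,-.066]): print(P,proj(c,t+T.apply(P)).round())
A=cv2.imread("pics/scene7.png").astype(int);B=cv2.imread("pics/s6.png").astype(int)
d=A.max(2)-B.max(2)
for r in range(110,200,3): print(r,''.join(' ' if abs(d[r,i])<18 else ('+' if d[r,i]>0 else '-') for i in range(150,270)))
```

```text
[[-0.12  0.99 -0.02]
 [ 0.98  0.12  0.14]
 [ 0.14  0.   -0.99]]
[0, 0, 0] [[216. 181.]]
[0.0095, 0, 0] [[220. 181.]]
[-0.0095, 0, 0] [[212. 181.]]
[0, 0.019, 0] [[215. 187.]]
[0, -0.019, 0] [[217. 175.]]
[0, 0, -0.03] [[212. 171.]]
[0, 0, -0.066] [[208. 159.]]
[0.037, 0, -0.066] [[225. 157.]]
[-0.037, 0, -0.066] [[191. 161.]]
110                    --------------------------------------------------------                    +++++++++++++++++++++++++
113                      ------------------------------------------------------                    +++++++++++ +++++++++++++
116                       ------------------------------------------------------                      +++++++--+++++++++++++
119                        ------------------------------------------------------                     ++++++++++++++++++++++
122                         ------------------------------------------------------                   +++++++++++++++++++++++
125                                ---------------------------------------------                     +++++++++++++++++++++++
128                   
[... 2277 characters left out ...]
   -----------------                                                     --
185                                                 ----------------                                                    ----
188                                                 ------------                --                                     -----
191                                                --------                   -----        -                         -------
194                                                                          ------------------                   ----------
197                                                     ----                  ----                              ------------
```

Run:
```python
from h import *
from bench import viewer
t=manip.current_tool_pos();T=R.from_quat(manip.current_tcp_rot())
manip.servo_line(t-T.apply([0,0,.09]),vel=.3); print(manip.current_clock())
im=viewer.get_image("scene")[:,:,::-1]; cv2.imwrite("pics/scene8.png",im); 
im2=viewer.get_image("side")[:,:,::-1]; cv2.imwrite("pics/side8.png",im2)
A=im.astype(int)[156:198,185:245]
g=(A.max(2)-A.min(2)<32); v=A.max(2)
for r in range(0,42,2): print(156+r,''.join((' ' if not g[r,i] else '.:+#@'[min(4,v[r,i]//45)]) for i in range(60)))
A=im2.astype(int)[218:262,350:420]
g=(A.max(2)-A.min(2)<32); v=A.max(2)
for r in range(0,44,2): print(218+r,''.join((' ' if not g[r,i] else '.:+#@'[min(4,v[r,i]//45)]) for i in range(70)))
```

```text
42.225
156                                                             
158                                                             
160                                    +++                      
162                                 ++++++++++                  
164                               +:....::++:::++++             
166 ...       ...       ::::.:::++::....:::::::::::++++         
168 ....     :....     :::::::::++::...::::::::::::::::+++      
170 ............... +++:::::::::++:.......:::::::::::::::+++++  
172 ................::::::::::::+::........::::::::::::::+++++++
174 ................:::::::::::++::::::::..:::::::::::++++++++++
176 ................::::::::+::++:..:++:::::::::::::++++++++#@@@
178 ...............::::::::++:++::..::++::++++:::+++++++++#@@@@@
180 ...............::::+::::::++::...::+:::::+++++++++++++#@@@@@
182 ..............:::::+:::+::++::....:+:::::::::+++++++++##@@@@
184 ..............:::::+:::::::::.....::::: ::::::::++++++++++++
186 ..............::::::::+::++::.....::::      :::::::::+::::::
188 ..............::::::++++:::::....:::....:   :....
[... 1221 characters left out ...]
:::+::...............    
244            :.....::....::::+++++++++++++++:::+::..................    
246              ..:::...::::..:+++++++++::::::::.........................
248                :...::::.....:+++++::::::::............................
250                 :..........::+++::++:::...............................
252            ..:  :.........::+##++#+:..................................
254         ...:::   ....::::::::::::.....................................
256     :..::++++++:...:::::::::..........................................
258     .::+++++++::...::::::.............................................
260    ..::+++++++:.......................................................
```

Run:
```python
from h import *
from bench import viewer
DX=-.012
manip.servo_line(*kp(.85,.012,DX),vel=.25)
manip.sleep(.1); f0=rd(); print(f0, manip.current_clock())
for k in (.72,.6,.48,.36,.24):
    manip.servo_line(*kp(k,0,DX),vel=.08); F=manip.current_force(); d=np.array([F@xs,F@zs])-f0[:2]; print(k,d.round(2),(1e3*(manip.current_tool_pos()-kp(k,0,DX)[0])).round(1))
    if np.hypot(*d)>9: break
print(manip.current_clock())
A=viewer.get_image("scene")[:,:,::-1]; cv2.imwrite("pics/scene9.png",A); A=A.astype(int)[176:198,185:245]
g=(A.max(2)-A.min(2)<32); v=A.max(2)
for r in range(0,22,2): print(176+r,''.join((' ' if not g[r,i] else '.:+#@'[min(4,v[r,i]//45)]) for i in range(60)))
```

```text
[-0.39305224 -0.01525215 -0.7539119 ] 43.2667
0.72 [ 0.08 -0.54] [0.3 1.5 1.4]
0.6 [ 0.78 -0.2 ] [0.4 0.8 1. ]
0.48 [ 0.68 -0.22] [0.2 0.8 0.5]
0.36 [ 0.41 -0.  ] [0.  1.  0.3]
0.24 [ 0.62 -0.4 ] [-0.   1.1  0.2]
44.6083
176 :::::...........:::::::+:::+::..:++::.::::::::::++++++++#@@@
178 ...............::::::::::::+::..::+:::++++:::+++++++++#@@@@@
180 ...............:::::+:::::++::...::::::::+++++++++++++#@@@@@
182 ..............::::::::::::++:.....::::::::::++++++++++##@@@@
184 ..............::::::+::::+:::.....::::: ::::::::++++++++++++
186 ..............:::::::++++::::.....::::      ::::::::+:::::::
188 ..............::::::+##++::::....:::....:   :...............
190 .............::::+:++:::::::.....::.....:+:.................
192 .............:::::::......:......::....:++:.................
194 ............:::::................::....:++:.................
196 ............:::::................::.....:+:.................
```

Run:
```python
from h import *
from bench import viewer
S=viewer.get_calibration("scene");D=viewer.get_calibration("side")
W=np.load("w1.npy",allow_pickle=True).item()
s0=stdR(QS[2])
def tri(obs): 
    r=least_squares(lambda P:np.concatenate([(proj(c,P)[0]-uv) for c,uv in obs]),stdpts(QS,np.array([-.02,0,.12])),x_scale=.01)
    return (1e3*s0.inv().apply(r.x-[QS[0],QS[1],.105])).round(1), r.fun.round(1)
w=lambda u,v:(240+u/4.4,40+v/4.4)
for nm,a,b in (("free-",(216.5,164.5),(373,236)),("free+",(212.5,188),(396,223.5)),("hinge+",(197.7,194.5),(404.5,239)),("hinge-",None,(379.5,252.5))):
    if a: print(nm,tri([(S,a),(D,b)]))
print(tri([(S,(216.5,164.5)),(D,(373,236)),(W,w(150,512))]),tri([(S,(212.5,188)),(D,(396,223.5)),(W,w(567,505))]))
print(tri([(D,(373,236)),(W,w(150,512))]),tri([(D,(396,223.5)),(W,w(567,505))]))
print(tri([(D,(373,236)),(W,w(160,540))]),tri([(D,(396,223.5)),(W,w(525,505))]))
p=manip.current_tool_pos();print(s0.inv().apply(p-[QS[0],QS[1],.105]))
```

```text
free- (array([-24.7, -30.6, 134.3]), array([-1.1,  0.6, -1.1, -0.6]))
free+ (array([-23.2,  39.8, 131. ]), array([-1. ,  0.5, -1.1, -0.6]))
hinge+ (array([ 14.5,  38.4, 114.9]), array([-1. ,  0.5, -1. , -0.6]))
(array([-24.4, -33. , 134.8]), array([-1.1, -0.3, -1.8, -0.2,  0.5, -0.1])) (array([-21.4,  42.2, 137.8]), array([-2.8, -0.9,  0.9, -2.1, -0.5, -1.1]))
(array([-23.3, -33.3, 134.3]), array([-1.6,  0.4,  0.5,  0.2])) (array([-18.2,  42.3, 136.3]), array([ 1.6, -0.8, -0.6, -0.3]))
(array([-20.6, -32.2, 138.6]), array([-0.1,  0. ,  0. ,  0. ])) (array([-18.8,  35.3, 136.4]), array([-0.7,  0.3,  0.2,  0.1]))
[-1.03168734e-02 -1.10361444e-04  1.26081984e-01]
```

Run:
```python
from h import *
from bench import viewer
DX=-.012
f0=np.array([-.39,-.015,-.75])
print(rd()-f0)
for k in (.14,.06,0,-.06,-.12):
    manip.servo_line(*kp(k,0,DX),vel=.06); d=rd()-f0; print(k,d.round(2),(1e3*(manip.current_tool_pos()-kp(k,0,DX)[0])).round(1))
    if np.hypot(*d[:2])>6: break
print(manip.current_clock())
A=viewer.get_image("scene")[:,:,::-1]; cv2.imwrite("pics/scene10.png",A); A=A.astype(int)[156:198,185:245]
g=(A.max(2)-A.min(2)<32); v=A.max(2)
for r in range(0,42,2): print(156+r,''.join((' ' if not g[r,i] else '.:+#@'[min(4,v[r,i]//45)]) for i in range(60)))
```

```text
[0.56388051 0.22987716 0.33997096]
0.14 [0.49 0.13 0.4 ] [-0.  -0.7 -0. ]
0.06 [0.52 0.8  0.42] [-0.  -0.6  0. ]
0 [0.56 0.04 0.5 ] [ 0.  -0.3  0. ]
-0.06 [0.18 0.05 0.52] [-0. -0. -0.]
-0.12 [0.66 0.06 0.5 ] [0.  0.1 0. ]
47.0083
156 :........................:                                  
158 .........................:                                  
160 ........................::         +++                      
162 ........................:::     ++++++++++                  
164 ..........::...........::::+  +:....:+++:::++++             
166 ......................:::::::+::....:::::::::::++++         
168 ................:::::::::::::+::...::::::::::::::::+++      
170 ::::::::::+++++++++++++++::::+::......::::::::::::::::++++  
172 ++++++++++++++++++::.:::++:::::........::::::::::::::+++++++
174 +++++++++++++++++++::::+++:++::::::::..:::::::::::++++++++++
176 +++++++++++++++++++++++++++++:.::++:::::::::::::++++++++#@@@
178 +++++++++:::::::::+:+:++::++::..::++::++++::::++++++++#@@@@@
180 :..............:::::::::::++::...:::::::++++++++++++++#@@@@@
182 ..............::::::+:::::++::....::::::::::++++++++++##@@@@
184 ..............::::::++:::::::.....::::: ::::::::++++++++++++
186 ..............::::::+:::::+::.....::::      ::::::::+:::::::
188 ..............::::::++++::::.....:::....    :...............
190 .............:::::++::::::::.....::......:..................
192 .............:::::::.....::......::.....::..................
194 ............:::::................::.....::..................
196 ............:::::................::.....::..................
```

```bash
cat >> h.py <<'E'
def kp2(k,off,dx=0):
    P,q=kp(k,0,dx); return P+R.from_quat(q).apply([0,0,off]),q
E
python3 - <<'E'
from h import *
from bench import viewer
DX=0
t=manip.current_tool_pos();T=R.from_quat(manip.current_tcp_rot())
manip.servo_line(t-T.apply([0,0,.025]),vel=.3)
manip.servo_line(*kp2(.8,.0),vel=.3)
F=manip.current_force; b=F().copy(); print(manip.current_clock(),b)
stop=0
for k,o in [(.72,.015),(.65,.024)]+[(k,.027) for k in (.55,.45,.35,.25,.15,.08,.02)]+[(0,x) for x in (.029,.031,.033,.035)]:
    manip.servo_line(*kp2(k,o,DX),vel=.1); f=F()-b; d=(f@xs,f@zs); print(k,o,np.round(d,1),round(manip.current_clock(),2))
    if np.hypot(*d)>(9 if k<.1 else 14): break
E
```

```text
47.9417 [-0.83623284  0.05524273  0.68669659]
0.72 0.015 [ 1.1 -0.3] 48.27
0.65 0.024 [ 0.1 -0.6] 48.53
0.55 0.027 [ 0.5 -0.4] 48.78
0.45 0.027 [ 0.4 -0.1] 49.03
0.35 0.027 [0.2 0.1] 49.28
0.25 0.027 [ 0.5 -0.8] 49.53
0.15 0.027 [ 1.5 -0.6] 49.78
0.08 0.027 [ 0.2 -0.2] 50.03
0.02 0.027 [2.  1.5] 50.28
0 0.029 [ 1.4 13.7] 50.53
```

Run:
```python
from h import *
from bench import viewer
A=viewer.get_image("scene")[:,:,::-1]; cv2.imwrite("pics/scene11.png",A); A=A.astype(int)[156:198,185:245]
g=(A.max(2)-A.min(2)<32); v=A.max(2)
print(manip.current_clock(), manip.current_force(), manip.current_tool_pos()-kp2(0,.029)[0])
for r in range(0,42,2): print(156+r,''.join((' ' if not g[r,i] else '.:+#@'[min(4,v[r,i]//45)]) for i in range(60)))
```

```text
50.5833 [-4.67024827 -3.05421493 13.47723622] [ 0.00066985 -0.00111863  0.0023735 ]
156    :....    ..........................                      
158    :....   ...........................                      
160    ....    ..................       ..:                     
162   :...     .................. :...  ..:+++                  
164  :.....  :...........................::+::::++              
166 ....................................:::::::::::++++         
168 .................................::::::::::::::::::+++      
170 ................................::::..:::::::::::::::+++++  
172 ...............................:::::...::::::::::::::+++++++
174 ...:...........................::::::..:::::::::::++++++++++
176 .........................:::::::::::::::::::::::++++++++#@@@
178 ......::::::::::::::+++++++++:+++:::::++++:::+++++++++#@@@@@
180 :++++++++++++++++++++++++++::.::++:::::::+++++++++++++#@@@@@
182 +::::+++++++++++++++++++++++:::+++::::::::::++++++++++##@@@@
184 +::::++++++++++++++++++++++++++++++:::  ::::::::++++++++++++
186 :++++++++:++:+++++++++++++++++:+::::::      ::::::::::::::::
188 :::::::......::::+::+:+++++++++++:::....    :...............
190 .............::::++:++++++++::+++::......:..................
192 ............:++++++:++++++++:::::::.....::..................
194 ...........:++++:::::::..::::....::.....::..................
196 ............:::::.........:::....::.....::..................
```

Run:
```python
from h import *
from bench import viewer
F=manip.current_force
manip.servo_line(*kp2(.0,.025),vel=.1); print(F(),manip.current_clock())
manip.servo_line(*kp2(-.03,.029),vel=.1); manip.sleep(.1); print(F(),manip.current_tool_pos()-kp2(-.03,.029)[0])
t=manip.current_tool_pos();T=R.from_quat(manip.current_tcp_rot())
manip.servo_line(t-T.apply([0,0,.12]),vel=.25); print(manip.current_clock(),F())
A=viewer.get_image("scene")[:,:,::-1]; cv2.imwrite("pics/scene12.png",A); A=A.astype(int)[156:204,185:245]
g=(A.max(2)-A.min(2)<32); v=A.max(2)
for r in range(0,48,2): print(156+r,''.join((' ' if not g[r,i] else '.:+#@'[min(4,v[r,i]//45)]) for i in range(60)))
```

```text
[-0.43046153  0.65405055 -0.74476126] 50.8333
[-8.00726444 -1.90866046 22.26375625] [ 0.00043668 -0.00026118  0.00317727]
51.825 [ 0.12702251  0.59788571 -1.20386205]
156                                                             
158                                                             
160                                    +++                      
162                                 ++++++++++                  
164                               :.....::++::::++              
166 ...       :..:      ::::..:::.......::::::::::::+++         
168 ....      ....     +:::......:.....::::::::::::::::+++      
170 ............... +++:::.......:::::::..::::::::::::::::++++  
172 ...............:++::::::+++:+::+:+::...::::::::::::::+++++++
174 ...............:::::+++++++++++:+++::..:::::::::::++++++++++
176 ...............::::+++++++++++++++::::::::::::::++++++++#@@@
178 ...............::::+++:+++++++++++::::++++:::+++++++++#@@@@@
180 ..............:::::++:+++++++++:++::::::++++++++++++++#@@@@@
182 ..............::::++:++++++++++++:::::::::::++++++++++##@@@@
184 ..............::::++++++++++++:++:::::: ::::::::++++++++++++
186 .............::::++:++++++++++++::::::      ::::::::+:::::::
188 .............::::+++++++++++:+:+::::....    :...............
190 .............::::+++++++++++++++:::......:..................
192 ............::++++++++++++++:::::::.....::..................
194 ...........:++#++:::::...::::....::.....::..................
196 ............::::::........:::....::.....::..................
198 .............:::::...............:::....::..................
200 .............:::::...............:::....:::.................
202 .............::::................:::.....::.................
```

Run:
```python
from bench import manip
print(manip.hand_in())
```

```text
the job is handed in; nothing more can be done
None
```

The long lens is seated in the front standard and released, the keeper is pressed down onto its stop over the board, and the wide-angle lens was not touched. I handed in at about 52 s; the final state was checked by pixel analysis and contact forces because my ten picture views were used up.

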